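# Pop the sample hatch of the bench analyser

### The job

Open the sample hatch of the bench analyser: it is the wider of the two flat grey hatches on its top. With the shut fingertips press it down lightly and all the way near its ribbed front end, back off upwards so that its push-push latch lets it pop up, and then keep clear of it for at least two seconds to see that it stays open. Once it has popped, do not push it down again, which would latch it; leave the narrow battery hatch shut, and do not pick up or disturb the timer or the petri dish.

Things in the scene. Friction and masses are not known exactly. Their poses are not given: they have to be found in the camera images.
- dock: the bench analyser's fixed dock: grey tray 172 x 188 x 12 mm (x, y, z) with a white display tower 44 mm deep and 94 mm high over the table along its far (+x) end. Origin: centre of the underside, on the table; +x points to the back (tower), +z up. Two white modules, each 116 x 86 mm, stand side by side on the tray in front of the tower, in either order; their tops are 70 mm above the table.
- sample_hatch_press (a point): the point to press on the top face of the sample hatch, on its centre line, 17 mm behind its free front edge and 70 mm above the table. The plain grey hatch lies flush in the top of the sample module, 62 mm wide (y) and 57 mm long (x), 5 mm thick, with three small ribs at the press point; +x points to its hinge, which is 46 mm from here. When closed, its axes are those of the dock.
- sample_hatch (a joint): angle of the sample hatch: 0 (within 0.015) shut and latched, negative pressed in (stop at -0.098, 4.5 mm down at the press point), 1.15 fully open. Springy: 2 to 5 N at the press point with a slight bump half-way, then a firm stop; a press ended below 8 N may stop short. Pressed beyond -0.085 and let go, it springs open in about 1 s. Pressed shut again, it latches.
- sample_catch (a joint): the hidden catch inside the sample module's latch, sliding (m): about 0 while latched, negative (to -0.006) while the hatch is pressed in and starts to rise, about +0.007 once the hatch has popped open. It is not touched.
- battery_hatch_press (a point): the like point on the narrow battery hatch (36 mm wide, 57 mm long, same height, same ribs), which must stay shut
- battery_hatch (a joint): angle of the battery hatch, read like that of the sample hatch; must stay at about 0
- timer: loose white digital timer, 62 x 62 x 20 mm, on the table near the analyser; origin at the centre of its underside
- petri_dish: loose clear covered petri dish, 59 mm across and 14 mm high, on the table near the analyser; origin at the centre of its underside

How it is judged:
On the way, in this order (a step that is already met when the one before it is completed fails the run):
1. the sample hatch is pressed in by the fingers (value of joint sample_hatch below -0.06 rad and contact force between the fingers and sample_hatch above 0.5 N).
2. the hatch has popped open and stays open for 2 s with the robot clear of it (value of joint sample_hatch above 0.8 rad and contact force between each of the fingers, the arm and sample_hatch below 0.2 N), for 2 s.
At the end, for the whole second after the job is handed in: The sample hatch stands open beyond 0.8 rad, at rest (under 0.1 rad/s), and the battery hatch is shut (within -0.03 to 0.05 rad) (value of joint sample_hatch above 0.8 rad and velocity of joint sample_hatch between -0.1 and 0.1 rad/s and value of joint battery_hatch between -0.03 and 0.05 rad); the robot touches nothing.
It fails at once if the sample hatch is pushed shut again after it popped (value of joint sample_catch above 0.0045 m and value of joint sample_hatch below 0.12 rad).
It fails at once if the battery hatch is pressed in or opened (value of joint battery_hatch below -0.05 rad or value of joint battery_hatch above 0.08 rad).
It fails at once if the hatch is pressed with more than 45 N (contact force between the fingers and sample_hatch above 45 N).
It fails at once if the timer or petri dish is lifted or moved more than 20 mm (distance of any of timer, petri_dish from where it was at the start of the episode above 0.02 m).
It also fails if it takes over 32 s, if anything falls off the work surface, if the arm or the gripper's body presses on something with over 40 N, if the wrist force passes 120 N, or if a joint passes its speed limit or range.

### The arm

A 7-joint arm with a two-finger parallel gripper is mounted at the origin on a cart in front of the work surface, level with it; the furniture and walls round the work are solid. World frame = base frame: x ahead of the robot, y to its left, z up, the work surface at z = 0. Lengths are in m, angles in rad, forces in N, time in s.
With the tool pointing down it reaches from about 0.425 to 0.975 m from the base axis. Payload 16.7 kg.
Tool frame: the origin (TCP) lies between the finger pads; the fingertips stand manip.tip_extent ahead of it and the grasp point (between the pads) is the TCP (manip.tip_extent is the distance from the TCP to the fingertips, in m); z points along the fingers, y is the line along which they close (so a half turn about z gives the same grasp; the last joint's range is limited). The gripper opens to 85 mm and grips with 20 to 120 N. Pads are 22 mm wide; open, the fingers measure 114 mm over their backs; the gripper's body (76 mm by 85 mm) begins 54 mm behind the grasp point. The pads swing forward as they close: fully open they stand 13 mm farther back than shut.
Start: joints at [-1.387, 0.426, 0.074, 1.606, -0.034, 1.111, -0.067], TCP at [0.221, 0.638, 0.211] pointing down, gripper open.
Joint ranges: [-2.85, 2.85], [-0.5, 2.14], [-1.23, 1.37], [0.21, 2.46], [-1.02, 4.16], [0.16, 2.05], [-2.73, 2.73]. Speed limits (rad/s): [1.89, 1.89, 2.39, 2.39, 3.01, 3.01, 3.01].

### API

Orientations are given as a unit quaternion [x, y, z, w].
In Python, from cell import manip gives the robot as it stands. Calls block until the motion is done:
- manip.goto(position, orientation): joint-space move of the TCP to a pose.
- manip.move_l(position, v=0.15, orientation=None, force_limit=None): straight line of the TCP; orientation=None keeps the orientation; v is the mean speed in m/s. With force_limit (N) it stops when the force on the tool has changed by that much, and returns True; else False.
- manip.set_joints(angles): joint-space move.
- manip.gripper_open() and manip.gripper_close(): open the fingers fully, or close them until they stop; the grip force is fixed at half the most.
- manip.wait(seconds).
- manip.ik(position, orientation): joint angles nearest the present ones, or None.
- manip.get_image(name): name is "side" or "top" or "wrist"; returns a dict with "frame" (384x512x3 uint8, red, green, blue), "intrinsics" (3x3 intrinsics, pixels), "k1" (the pictures are not rectified: a ray, as slopes to the right and down, at radius r is drawn at 1 + k1 r^2 times it, then the intrinsics apply), "position" and "attitude" of the camera in the world; the wrist camera has in their place "mount" (4x4, takes a point from camera to tool coordinates, whose origin is the TCP and whose axes are the flange's). Camera axes: x right, y down, z forward; pixel columns grow to the right and rows downward; lengths in m; the calibration is good to about 2 mm. A picture is of the moment at which its call begins: read the wrist's pose just before it. There is no depth.
A pose or a line that the arm cannot do raises manip.IKError and nothing moves.
- manip.finish_job(): hands the job in; it is judged then, once.
Readings, each from a call of its own:
- manip.read_time_s(): time.
- manip.read_joint_pos(): joint angles.
- manip.read_joint_velocities(): joint speeds.
- manip.read_effort(): joint torques, N m.
- manip.read_position(): TCP position.
- manip.read_tool_rot(): TCP orientation.
- manip.read_ft_force(): force on the tool from outside, world axes, zero at the start.
- manip.read_moment(): the same for the moment, N m.
- manip.read_grip_width(): finger opening in m.
- manip.read_grip_force(): force on a finger pad.
Only numpy, scipy, OpenCV 4.12 (cv2) and the standard library are available. Lean on these libraries where they do the work, as an engineer would, in place of code of your own. Each camera call takes 0.05 s, during which the arm holds its last target. There are 200 camera calls.

## Working session

There is one attempt and no reset: what is moved stays moved. The work goes in short steps, each a Python script; the robot and the scene stay as the last script left them, time stands still between calls to the robot, and variables do not carry over. Pictures are saved under pics/ and viewed, at most 10 in all, crops included, and the job is handed in when it is done.

```bash
mkdir -p pics; cat > h.py <<'E'
import numpy as np, cv2
from cell import manip
from scipy.spatial.transform import Rotation as R
def cam(n):
    p=np.array(manip.read_position());q=manip.read_tool_rot()
    d=manip.get_image(n)
    if n=='wrist':
        M=np.array(d['mount']);Rt=R.from_quat(q).as_matrix()
        d['P']=p+Rt@M[:3,3];d['A']=Rt@M[:3,:3]
    else:
        a=np.array(d['attitude']);d['P']=np.array(d['position']);d['A']=a if a.shape==(3,3) else R.from_quat(a).as_matrix()
    return d
def cast(d,uv,z):
    s=cv2.undistortPoints(np.array(uv,float).reshape(-1,1,2),np.array(d['intrinsics'],float),np.array([d['k1'],0,0,0.])).reshape(-1,2)
    r=np.c_[s,np.ones(len(s))]@d['A'].T
    return d['P']+r*((z-d['P'][2])/r[:,2])[:,None]
def save(d,n): cv2.imwrite('pics/'+n+'.png',d['frame'][:,:,::-1])
E
python3 - <<'E'
from h import *
import pickle
for n in('top','side'):
    d=cam(n);save(d,n+'0');pickle.dump(d,open(n+'.pkl','wb'));print(n,d['P'],d['A'].round(3).tolist(),d['k1'],np.array(d['intrinsics']).tolist())
print(manip.tip_extent,manip.read_tool_rot(),manip.read_time_s())
E
```

```text
top [ 0.40944616 -0.35723542  0.92809723] [[0.005, -0.995, 0.095], [-1.0, -0.005, -0.003], [0.004, -0.095, -0.995]] -0.03945783791450425 [[460.70096708056735, 0.0, 253.75789017783626], [0.0, 460.70096708056735, 197.85734007709436], [0.0, 0.0, 1.0]]
side [ 0.64927228 -0.7781515   0.82162076] [[0.948, 0.281, -0.148], [0.317, -0.827, 0.463], [0.007, -0.486, -0.874]] -0.01628582506444853 [[369.50922088417803, 0.0, 252.52081016372102], [0.0, 369.50922088417803, 186.5473354376154], [0.0, 0.0, 1.0]]
0.019 [ 1.66167300e-01  9.86097407e-01 -5.74440946e-04 -4.57252384e-05] 0.1
```

View pics/top0.png

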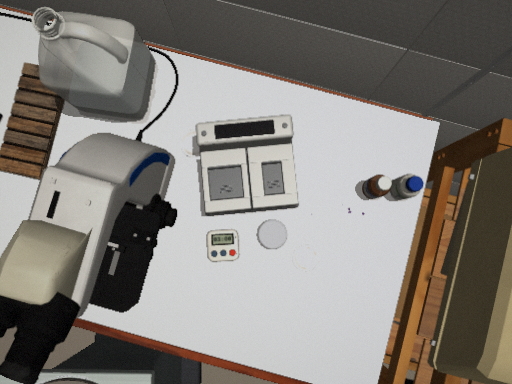

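View pics/side0.png

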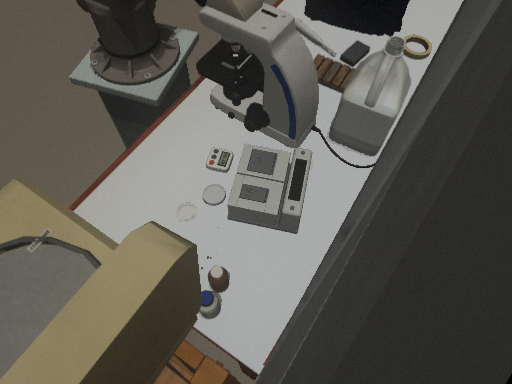

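The top view shows the sample hatch (the wider one) at about (225,183), the battery hatch at (272,178), the timer at (223,245) and the dish at (272,234). A tall microscope at left lies between the arm's start and the analyser. The side view agrees, with the sample hatch at (262,160), the battery hatch at (254,193) and the microscope top near (265,15).

```bash
python3 - <<'E'
from h import *
import pickle
for n,seeds in(('top',[(225,183),(272,178)]),('side',[(262,160),(254,193)])):
    d=pickle.load(open(n+'.pkl','rb'));g=cv2.cvtColor(d['frame'],cv2.COLOR_RGB2GRAY)
    for s in seeds:
        m=((g<150)).astype(np.uint8)
        print(n,s,g[s[1],s[0]-22:s[0]+23:2])
        x0,y0=s[0]-26,s[1]-26
        k,l,st,c=cv2.connectedComponentsWithStats(m,connectivity=4)
        i=l[s[1],s[0]]
        if not i: print('none');continue
        cs,_=cv2.findContours((l==i).astype(np.uint8),0,2);r=cv2.minAreaRect(cs[0]);b=cv2.boxPoints(r)
        w=cast(d,b,.07);print(st[i],w[:,:2].round(4).tolist(),w.mean(0).round(4),[np.linalg.norm(w[j]-w[j-1]).round(4) for j in range(4)])
# microscope points: top vs side
T=pickle.load(open('top.pkl','rb'));S=pickle.load(open('side.pkl','rb'))
def tri(a,b):
    p=cast(T,[a],0)[0];q=cast(S,[b],0)[0];u=p-T['P'];v=q-S['P']
    s=np.linalg.lstsq(np.c_[u,-v],S['P']-T['P'],rcond=None)[0];return ((T['P']+s[0]*u+S['P']+s[1]*v)/2).round(3), np.linalg.norm(T['P']+s[0]*u-S['P']-s[1]*v).round(3)
print('body-top dark slot',tri((54,204),(270,14)),'knob',tri((168,213),(257,118)), 'jug cap',tri((46,20),(395,45)))
print('scope back base',cast(T,[(172,150),(130,310),(175,213)],.05).round(3).tolist())
print('timer,dish',cast(T,[(223,245),(272,234)],.015).round(3).tolist())
E
```

```text
top (225, 183) [179 201 204 106 115 119 117 120 119 119 124 122 122 121 123 125 122 120
 125 121 176 204 206]
[ 207  164   37   37 1162] [[0.5493, -0.2707], [0.5559, -0.3352], [0.4923, -0.3417], [0.4858, -0.2776]] [ 0.5208 -0.3063  0.07  ] [np.float64(0.0639), np.float64(0.0648), np.float64(0.0639), np.float64(0.0644)]
top (272, 178) [174 204 205 207 205 209 157 115 126 126 122 124 123 127 129 124  69 199
 204 205 206 208 206]
[261 160  24  36 693] [[0.5596, -0.3723], [0.5638, -0.4109], [0.5004, -0.4174], [0.4962, -0.379]] [ 0.53   -0.3949  0.07  ] [np.float64(0.0638), np.float64(0.0389), np.float64(0.0638), np.float64(0.0386)]
side (262, 160) [139 145 146 144 146  84  83  82  79  81  79  78  78  79  81  80  81  62
 123 146 140 144 140]
[     0      0    512    384 157747] [[-0.4807, 0.0164], [1.1097, 0.5687], [1.098, -0.617], [0.2187, -0.9113]] [ 0.4864 -0.2358  0.07  ] [np.float64(1.1619), np.float64(1.6836), np.float64(1.1857), np.float64(0.9272)]
side (254, 193) [147 147 148 148  70  82  86  95  83  64  85  81  81  85  80  84  81  65
  94 143 148 146 146]
[     0      0    512    384 157747] [[-0.4807, 0.0164], [1.1097, 0.5687], [1.098, -0.617], [0.2187, -0.9113]] [ 0.4864 -0.2358  0.07  ] [np.float64(1.1619), np.float64(1.6836), np.float64(1.1857), np.float64(0.9272)]
body-top dark slot (array([ 0.46 , -0.086,  0.305]), np.float64(0.003)) knob (array([ 0.467, -0.2  ,  0.088]), np.float64(0.013)) jug cap (array([ 0.74 , -0.044,  0.268]), np.float64(0.002))
scope back base [[0.585, -0.201, 0.05], [0.28, -0.129, 0.05], [0.463, -0.21, 0.05]]
timer,dish [[0.403, -0.3, 0.015], [0.425, -0.397, 0.015]]
```

```bash
cat >> h.py <<'E'
yaw=np.arctan2(.0065,.0636); ax=np.array([np.cos(yaw),np.sin(yaw),0])
def down(a): return (R.from_euler('z',a)*R.from_euler('x',np.pi)).as_quat()
E
python3 - <<'E'
from h import *
manip.gripper_close()
j0=np.array(manip.read_joint_pos());p=np.array(manip.read_position())
q0=manip.read_tool_rot()
hi=np.array([p[0],p[1],.5])
print('up',np.round(manip.ik(hi,q0) if manip.ik(hi,q0) is not None else [],2))
c=np.array([.5208,-.3063,0])-.014*ax
for k in range(4):
    q=down(yaw+k*np.pi/2)
    for z in(.5,.3,.1):
        a=manip.ik(c+[0,0,z],q);print(k,z,None if a is None else np.round(a,2))
print(yaw,c,manip.read_time_s(),manip.read_grip_width())
E
```

```text
up [-1.4   0.33  0.11  1.14 -0.04  1.67 -0.07]
0 0.5 [-0.34  0.25  1.01  1.38 -0.21  1.63 -0.82]
0 0.3 [-0.35  0.34  1.02  1.73 -0.31  1.25 -0.72]
0 0.1 [-0.16  0.54  0.79  1.93 -0.49  0.88 -0.58]
1 0.5 [-0.34  0.25  1.01  1.38 -0.21  1.63  0.75]
1 0.3 [-0.35  0.34  1.02  1.73 -0.31  1.25  0.85]
1 0.1 [-0.19  0.56  0.85  1.93 -0.54  0.9   1.03]
2 0.5 [ 0.68  0.19 -0.3   1.32  0.06  1.64  2.06]
2 0.3 [ 0.68  0.24 -0.3   1.67  0.07  1.24  2.04]
2 0.1 [-0.28  0.63  0.99  1.93 -0.65  0.94  2.71]
3 0.5 [-0.44  0.31  1.22  1.38 -0.29  1.65 -2.3 ]
3 0.3 [-0.45  0.44  1.22  1.73 -0.43  1.28 -2.17]
3 0.1 [-0.37  0.78  1.21  1.94 -0.85  1.06 -1.83]
0.10184763736941507 [ 0.50687255 -0.3077234   0.        ] 0.8667 -6.810622826973771e-06
```

```bash
python3 - <<'E'
from h import *
p=np.array(manip.read_position())
manip.move_l([p[0],p[1],.5],v=.3)
manip.set_joints([0.42,0.25,0.05,1.35,0,1.6,-.6])
print(manip.read_position(),manip.read_time_s())
c=np.array([.5208,-.3063,0])-.014*ax
for z in(.4,.3,.2,.1):print(z,np.round(manip.ik(c+[0,0,z],down(yaw)),2))
manip.goto(c+[0,0,.35]-.03*ax,down(yaw))
d=cam('wrist');save(d,'w1')
import pickle;pickle.dump(d,open('w1.pkl','wb'))
print(manip.read_position(),manip.read_time_s(),np.linalg.norm(manip.read_ft_force()),d['P'],d['A'].round(2).tolist())
E
```

```text
[ 0.5173153  -0.33064671  0.44783776] 5.5167
0.4 [ 0.37  0.18  0.08  1.53 -0.01  1.43 -1.02]
0.3 [ 0.38  0.22  0.07  1.69 -0.02  1.23 -1.02]
0.2 [ 0.38  0.3   0.07  1.81 -0.02  1.03 -1.01]
0.1 [ 0.39  0.42  0.06  1.89 -0.03  0.83 -1.  ]
[ 0.47792167 -0.31074466  0.35112732] 6.075 1.3026649631404972 [ 0.54923656 -0.30338186  0.51265843] [[0.1, -0.95, -0.28], [-0.99, -0.1, -0.03], [0.0, 0.28, -0.96]]
```

View pics/w1.png

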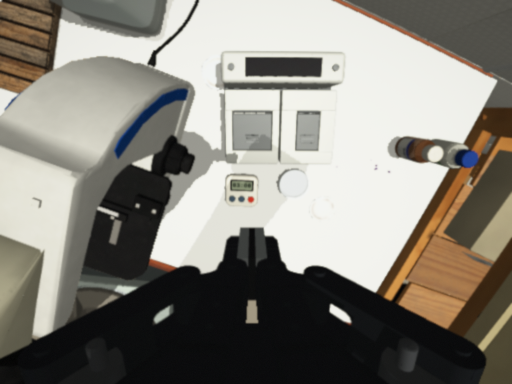

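The wrist view shows the sample hatch at about (252,130) with ribs near (252,137), the battery hatch at (308,131), and the microscope well to the left. The fingers (252,235) are lined up with the dock.

```bash
python3 - <<'E'
from h import *
import pickle
d=pickle.load(open('w1.pkl','rb'));g=cv2.cvtColor(d['frame'],cv2.COLOR_RGB2GRAY)
print(g[105:158:1,252].tolist()); print(g[130,225:280].tolist())
m=(g<175).astype(np.uint8);k,l,st,c=cv2.connectedComponentsWithStats(m,connectivity=4)
for s in((252,122),(308,122)):
    i=l[s[1],s[0]];cs,_=cv2.findContours((l==i).astype(np.uint8),0,2);b=cv2.boxPoints(cv2.minAreaRect(cs[0]))
    w=cast(d,b,.07);print(st[i],w[:,:2].round(4).tolist(),w.mean(0).round(4))
cv2.imwrite('pics/crop.png',cv2.resize(d['frame'][80:170,210:345,::-1],None,fx=5,fy=5,interpolation=2))
E
```

```text
[241, 241, 240, 238, 225, 173, 131, 155, 177, 161, 160, 165, 165, 164, 163, 163, 163, 162, 162, 162, 161, 162, 161, 161, 161, 161, 160, 160, 151, 122, 107, 130, 140, 146, 152, 152, 161, 160, 144, 131, 128, 127, 127, 121, 117, 155, 199, 216, 217, 217, 216, 215, 214]
[176, 227, 237, 239, 239, 239, 227, 154, 136, 152, 155, 155, 156, 157, 157, 158, 157, 157, 158, 158, 159, 159, 159, 160, 161, 160, 160, 161, 161, 161, 161, 162, 162, 162, 162, 163, 163, 163, 164, 164, 164, 165, 164, 166, 166, 156, 138, 197, 235, 241, 241, 242, 240, 223, 138]
[ 232  110   41   41 1616] [[0.5487, -0.2729], [0.5552, -0.3352], [0.493, -0.3429], [0.4863, -0.2782]] [ 0.5208 -0.3073  0.07  ]
[295 111  26  40 939] [[0.4969, -0.3794], [0.5594, -0.3733], [0.5618, -0.4107], [0.4992, -0.4182]] [ 0.5293 -0.3954  0.07  ]
```

View pics/crop.png

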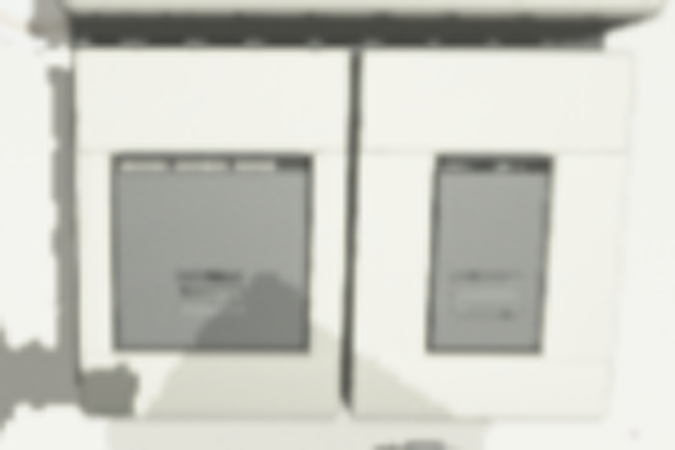

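The crop shows the sample hatch with its ribs centred at crop (211,290), which is pixel (252,138). Next I cast that pixel to a point and press there.

```bash
python3 - <<'E'
from h import *
import pickle
d=pickle.load(open('w1.pkl','rb'))
print('ribs',cast(d,[(252.2,138)],.07))
c=np.array([.5208,-.3068,0])-.014*ax; print(c)
t=manip.tip_extent
q=down(yaw)
manip.goto(c+[0,0,.07+t+.05],q)
manip.wait(.3)
f0=np.array(manip.read_ft_force())
hit=manip.move_l(c+[0,0,.07+t-.010],v=.02,force_limit=12)
f=np.array(manip.read_ft_force());p=manip.read_position()
print(hit,f-f0,p[2]-t,manip.read_time_s())
ok=p[2]-t<.0685 and hit
if ok:
    manip.move_l(c+[0,0,.32],v=.2)
    manip.wait(1.)
    print(manip.read_time_s(),manip.read_position())
    d=cam('wrist');save(d,'w2')
E
```

```text
ribs [[ 0.50882016 -0.30887211  0.07      ]]
[ 0.50687255 -0.3082234   0.        ]
False [-0.3141293   1.29841908 -0.30503162] 0.06004094939994058 10.3833
```

```bash
python3 - <<'E'
from h import *
print(manip.tip_extent,manip.read_position(),manip.read_ft_force(),manip.read_tool_rot(),manip.read_grip_width())
a=cam('wrist')['frame'];b=cam('side')['frame'][120:264,200:370]
b=cv2.resize(b,(454,384),interpolation=cv2.INTER_CUBIC)
cv2.imwrite('pics/p1.png',cv2.resize(np.hstack([a[:,60:400],b])[:,:,::-1],None,fx=1,fy=1))
E
```

```text
0.019 [ 0.50688038 -0.30825844  0.07904095] [-0.2550939   0.72943173 -0.43248524] [9.98704222e-01 5.08908247e-02 3.02436123e-05 1.48638206e-05] 0.00038964973187250823
```

View pics/p1.png

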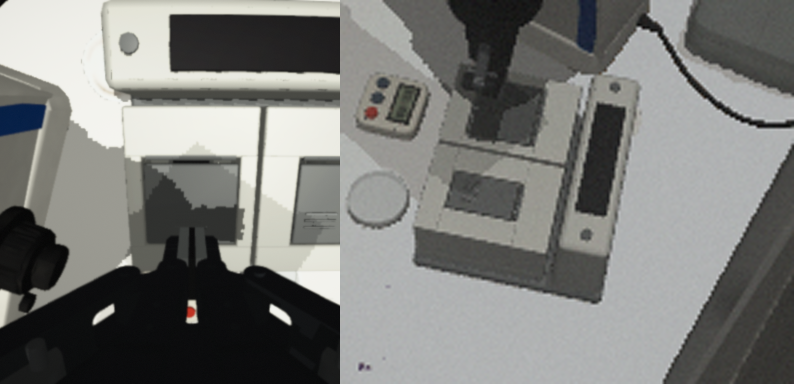

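The left half shows the shut fingertips at about (192,232) over the front part of the sample hatch, still flat. The right half shows the gripper above the hatch, with no visible contact. I'll check where the tips really are along the tool axis.

```bash
python3 - <<'E'
from h import *
d=cam('wrist');g=cv2.cvtColor(d['frame'],cv2.COLOR_RGB2GRAY)
print(g[218:250,246].tolist(),g[218:250,258].tolist())
p=np.array(manip.read_position());Rt=R.from_quat(manip.read_tool_rot()).as_matrix()
for s in(-.02,-.01,0,.01,.019,.03):
    for x in (-.011,.011):
        w=p+Rt@[x,0,s];r=cv2.projectPoints(w.reshape(1,3),cv2.Rodrigues(d['A'].T)[0],-d['A'].T@d['P'],np.array(d['intrinsics'],float),np.array([d['k1'],0,0,0.]))[0];print(s,x,r.ravel().round(1))
print(manip.read_joint_pos(),manip.read_effort(),manip.read_time_s())
E
```

```text
[47, 48, 48, 47, 48, 48, 48, 48, 51, 57, 61, 63, 63, 62, 63, 63, 63, 62, 63, 63, 62, 63, 63, 63, 62, 63, 62, 62, 63, 62, 63, 63] [48, 48, 48, 47, 47, 47, 48, 48, 51, 58, 61, 62, 63, 63, 63, 63, 63, 63, 62, 62, 62, 63, 63, 62, 63, 63, 63, 63, 64, 63, 63, 63]
-0.02 -0.011 [250.6 258.9]
-0.02 0.011 [250.5 224.5]
-0.01 -0.011 [250.6 250.6]
-0.01 0.011 [250.6 217.9]
0 -0.011 [250.7 243.2]
0 0.011 [250.6 212. ]
0.01 -0.011 [250.7 236.5]
0.01 0.011 [250.7 206.7]
0.019 -0.011 [250.7 231.1]
0.019 0.011 [250.7 202.4]
0.03 -0.011 [250.8 225. ]
0.03 0.011 [250.7 197.6]
[ 0.39330592  0.44321677  0.05636893  1.90709111 -0.033962    0.79214125
 -1.00087994] [ 6.09482668e-04 -8.73933363e+01  3.44301358e+00 -3.68561697e+01
  1.51799724e-02  1.88283542e-03 -7.44671388e-05] 10.5333
```

```bash
python3 - <<'E'
from h import *
p=np.array(manip.read_position());f0=np.array(manip.read_ft_force())
hit=manip.move_l([p[0],p[1],.052],v=.02,force_limit=10)
f=np.array(manip.read_ft_force());p2=np.array(manip.read_position())
print(hit,f-f0,p2,manip.read_time_s())
if hit:
    print(manip.move_l([p[0],p[1],p2[2]+.23],v=.2));manip.wait(1)
    print(manip.read_time_s())
d=cam('wrist');save(d,'w3')
E
```

```text
False [-0.78939656 -0.3204426  -0.76443876] [ 0.50694004 -0.30829179  0.05214175] 12.0333
```

View pics/w3.png

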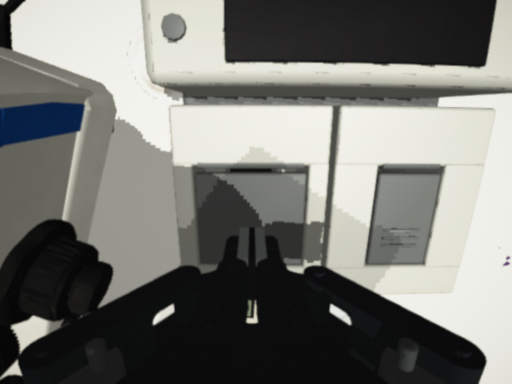

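The picture shows the tips at (252,230) over the front middle of the hatch, which is still flat with its shadow ahead. There is no contact yet, so I'll check the camera's scale against the hatch and find the tip-to-surface gap.

```bash
python3 - <<'E'
from h import *
d=cam('wrist')
print(d['P'],np.array(d['intrinsics'])[0,0])
for z in(.07,.05,.03,.0):
    w=cast(d,[(194,167),(307,167),(305,265),(192,265),(375,166),(442,167),(428,265),(367,265)],z)
    print(z,w[:,:2].round(4).tolist(),np.linalg.norm(w[0]-w[1]).round(4),np.linalg.norm(w[0]-w[3]).round(4),np.linalg.norm(w[4]-w[5]).round(4))
print(np.array(d['mount']).round(3).tolist(),manip.read_position(),manip.read_time_s())
# side view of fingertips
s=cam('side')['frame'][130:220,220:320];cv2.imwrite('pics/s2.png',cv2.resize(s[:,:,::-1],None,fx=6,fy=6,interpolation=2))
E
```

```text
[ 0.57902004 -0.30142493  0.21436864] 271.7977457776741
0.07 [[0.5473, -0.2735], [0.5535, -0.3342], [0.4939, -0.3427], [0.4869, -0.2747], [0.5579, -0.3712], [0.5614, -0.409], [0.5007, -0.419], [0.4974, -0.3806]] 0.0611 0.0604 0.0379
0.05 [[0.5429, -0.2696], [0.5499, -0.3388], [0.4821, -0.3484], [0.4742, -0.271], [0.555, -0.3808], [0.5589, -0.4239], [0.4898, -0.4352], [0.4861, -0.3915]] 0.0695 0.0687 0.0432
0.03 [[0.5385, -0.2657], [0.5464, -0.3433], [0.4703, -0.3541], [0.4614, -0.2672], [0.552, -0.3905], [0.5565, -0.4387], [0.479, -0.4515], [0.4747, -0.4025]] 0.078 0.0771 0.0485
0.0 [[0.5319, -0.2599], [0.5411, -0.3502], [0.4526, -0.3627], [0.4423, -0.2617], [0.5477, -0.405], [0.5528, -0.4611], [0.4627, -0.476], [0.4578, -0.4189]] 0.0907 0.0897 0.0563
[[-0.0, -0.959, -0.284, 0.072], [1.0, -0.001, 0.0, 0.001], [-0.0, -0.284, 0.959, -0.162], [0.0, 0.0, 0.0, 1.0]] [ 0.50691659 -0.30827409  0.05208204] 12.1333
```

View pics/s2.png

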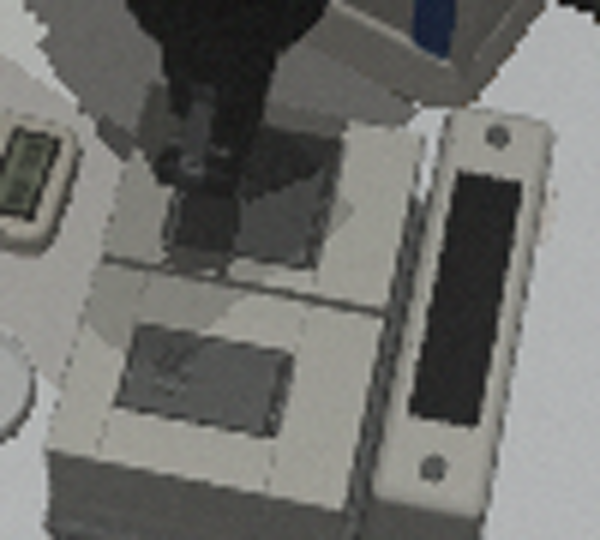

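```bash
python3 - <<'E'
from h import *
p=np.array(manip.read_position());f0=np.array(manip.read_ft_force())
hit=manip.move_l([p[0],p[1],.037],v=.01,force_limit=10)
f=np.array(manip.read_ft_force());p2=np.array(manip.read_position())
print(hit,f-f0,p2,manip.read_time_s())
d=cam('wrist');save(d,'w4')
if hit:
    print(manip.move_l([p[0],p[1],p2[2]+.23],v=.2));manip.wait(1)
    print(manip.read_time_s())
    d=cam('wrist');save(d,'w5')
E
```

```text
True [-1.16804011 -0.47847392  3.95729027] [ 0.50680598 -0.30827779  0.04615263] 12.9417
False
15.2917
```

View pics/w5.png

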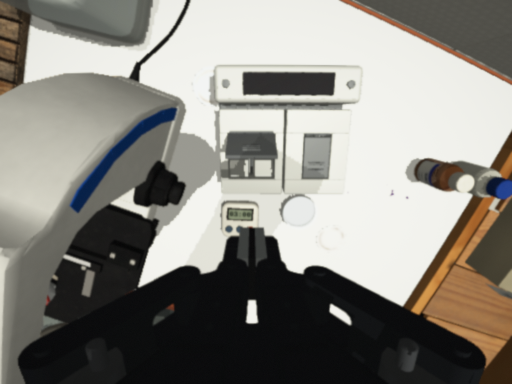

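The sample hatch now stands open: at (250,145) its raised lid is foreshortened and the cavity shows below it. The battery hatch at (317,157) is flat and shut, and the timer and dish have not moved.

```bash
python3 - <<'E'
from h import *
manip.wait(2.2);print(manip.read_time_s(),manip.read_ft_force());print(manip.finish_job())
E
```

```text
17.5417 [ 0.4773438  -0.23182221 -0.37991949]
the job is handed in; nothing more can be done
None
```

The sample hatch popped open on the first press and the arm then kept clear for over 2 s; in the last picture, before that wait, the battery hatch was still shut and the timer and dish unmoved, and I handed the job in at 17.5 s, with no verdict returned.

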